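# Hold the slide box open

### The job

I want both hands free to leaf through the slides in the grey file box on the wooden riser, but my loupe is standing on its lid. Lift the loupe off and set it gently (not dropped) into the round recess of the wooden tray on the front ledge, wide clear skirt down and eyepiece up, fully home, and let go of it; then lift the lid by the tab at its front to about 50 degrees and keep it there for me, because it has no stay and drops shut. Finish while still holding the lid open, never let it fall, and leave the mug, the pen pot, the memory stick and the binder clip where they are.

Things in the scene. Friction and masses are not known exactly. Their poses are not given: they have to be found in the camera images.
- loupe: stand loupe, 46 mm tall: a clear round skirt 47 mm across and 12 mm tall at the bottom, above it a plain black barrel 36 mm across up to the eyepiece glass at the top. Origin at the centre of the skirt's underside, z towards the eyepiece. About 70 g. It starts standing on the lid, skirt down, anywhere along it.
- slide_box: grey plastic file box for slides, 62 (x) by 130 (y) by 60 mm tall, fixed on the riser; with its shut lid (part of it) it is 68 mm tall. Origin at the centre of its underside; its front, with the lid's pull tab, faces -x of its frame and the hinge is along its rear (+x) top edge. Its underside is 85 mm above the worktop.
- hinge (a point): middle of the lid's hinge axis, fixed to the box: 31 mm behind the box's origin (+x of the box) and 60 mm above it; the axis runs along the box's y.
- lid (a joint): opening angle of the box's lid in rad: 0 shut, grows as its front rises, stop at 1.4; 50 degrees is 0.873. Grey plate 64 by 132 mm, 8 mm thick, about 0.15 kg; its underside is level with the hinge axis while shut. No stay and almost no friction: it falls shut from any angle.
- tab (a point): point to hold on the lid's pull tab: 84 mm from the hinge axis, mid-width, mid-thickness (4 mm above the underside), 10 mm from the free end; moves with the lid. The tab is 24 mm wide (along the hinge), 8 mm thick and sticks out 31 mm beyond the plate's front edge, level with it: pinch it across its width from above; it can pivot between the fingers as the lid swings.
- tray: wooden tray 68 (x) by 100 (y) by 14 mm tall, fixed on the front ledge in front of the green panel. Origin at the centre of its underside. It has a round recess for the loupe and a narrow rectangular one that holds a memory stick.
- recess (a point): centre of the floor of the tray's round recess: 50 mm across, 8 mm deep, its floor 6 mm above the worktop; 19 mm from the tray's origin towards -y of the tray.
- panel_edge (a point): point on the top edge of the fixed green stair panel that stands along y between the front ledge (x 0.34 to 0.43) and the desk behind; the panel fills x = 0.430 to 0.449. Its straight top edge slopes: 0.09 m above the worktop at y = 0.36, 0.16 at y = 0.25 (this point), 0.22 at y = 0.15, higher farther right. Cross it high enough for fingers and gripper body.
- riser: low wooden desk riser, 190 (x) by 200 (y) by 85 mm tall, fixed, carries the slide box. Origin at the centre of its underside.
- usb_stick: black memory stick 18 by 49 by 9 mm lying in the tray's rectangular recess, its top about 15 mm above the worktop; stays there. Origin at its underside.
- binder_clip: black binder clip, about 25 by 23 by 28 mm, standing on the riser; stays there. Origin at its underside.
- mug: green and white mug, 86 mm across, 88 mm tall, on the front ledge; stays there. Origin at its underside.
- pen_pot: green pot with pens, 80 mm across, 146 mm tall, on the front ledge; stays there. Origin at its underside.

How it is judged:
By the outcome, as a careful person would: the job done as asked, in the order asked, and still so for the second after the job is handed in, while the arm keeps its last pose, push and grip.
It also fails if it takes over 64 s, if anything falls off the work surface, if the arm or the gripper's body presses on something with over 40 N, if the wrist force passes 120 N, or if a joint passes its speed limit or range.

### The arm

A 6-joint arm with a two-finger parallel gripper is mounted at the origin on a cart in front of the work surface, level with it; the furniture and walls round the work are solid. World frame = base frame: x ahead of the robot, y to its left, z up, the work surface at z = 0. Lengths are in mm, angles in rad, forces in N, time in s.
With the tool pointing down it reaches from about 300 to 775 mm from the base axis. Payload 14.6 kg.
Tool frame: the origin (TCP) lies midway between the tips of the shut fingers; the grasp point (between the pads) lies behind it (manip.grip_depth is the z of the grasp point in the tool frame, in mm); z points along the fingers, y is the line along which they close (so a half turn about z gives the same grasp; the last joint's range is limited). The gripper opens to 94 mm and grips with 3 to 60 N. Pads are 16 mm wide; open, the fingers measure 119 mm over their backs; the gripper's body (75 mm by 177 mm) begins 78 mm behind the grasp point.
Start: joints at [1.106, 0.3, 1.521, -0, 1.321, -0.067], TCP at [213.062, 507.044, 205.446] pointing down, gripper open.
Joint ranges: [-3.03, 3.03], [-0.79, 2.21], [0.23, 2.52], [-1.04, 4.18], [0, 3.07], [-2.55, 2.55]. Speed limits (rad/s): [2.22, 2.22, 2.57, 3.14, 3.14, 3.14].

### API

Orientations are given as [roll, pitch, yaw] about the fixed x, y, z axes, in that order (R = Rz(yaw) Ry(pitch) Rx(roll)).
In Python, from cell import manip gives the robot as it stands.
- The arm moves only by the tool run_rows, called after "Call:" by a JSON object that holds its "method" and its "body", one argument or row to a line. Schema: {"type":"object","properties":{"segments":{"type":"string"},"aperture":{"type":"number"},"grip_force":{"type":"number"},"only":{"type":"string"},"quiet":{"type":"boolean"},"lines":{"type":"string"}},"required":["segments"],"additionalProperties":false}. segments is a string of 1 to 5 rows, one to a line, with the numbers parted by spaces; each row has 6 numbers: dx, dy, dz in fractions of the full range, 1 being 0.6 m, then a rotation vector rx, ry, rz in parts of the range, where 1.0 means pi/2 rad; each row is the pose to reach, as a shift and turn from the pose commanded when the call began, along the tool's axes at that moment; what a row does not reach only later rows make up. A row lasts 1/10 s, in which the tool goes at most 50 mm and 0.15 rad, less where a joint would pass 70% of its speed; a pose out of reach is approached as far as the arm can. aperture is the finger opening in mm, set as the call begins (left out keeps the last). The fingers move at their own pace and stop on an object; grip_force is the grip in N (left out, the last holds). Time passes only in rows, so rows that do not move let the fingers close. The tool returns the time, the measured TCP pose, the force, the opening and the grip force at its end. only (a regular expression) keeps the lines of the reply that match it, lines (a string "A,B") keeps lines A to B, and quiet returns only ok. Input that does not fit is refused with a message, and nothing moves.
- manip.read_state(): the state, without advancing time (a new reading comes with each control period).
- manip.camera(name): name is "scene" or "top" or "wrist"; returns (picture, depth): 384x512x3 uint8, red, green, blue; 384x512 float32, mm along the optical axis (not along the pixel's ray), 0 where there is no reading.
- manip.camera_info(name): a dict with "K" (3x3 intrinsics, pixels), "dist" ([k1, k2, p1, p2, k3] as OpenCV has them; the pictures are not rectified), "rvec" (rotation vector, rad) and "tvec" (3), from world to camera coordinates, as OpenCV has them; the wrist camera has in their place "mount" (4x4, takes a point from camera to tool coordinates, whose origin is the TCP and whose axes are the flange's). Camera axes: x right, y down, z forward; pixel columns grow to the right and rows downward; lengths in mm; the calibration is good to about 2 mm. A picture is of the moment at which its call begins: read the wrist's pose just before it. camera_info takes no time and is no camera call.
- manip.sign_off(): hands the job in; it is judged then, once.
The state is a dict: "clock": time; "joints": joint angles; "qd": joint speeds; "effort": joint torques, N m; "eef_pos": TCP position; "eef_rot": TCP orientation; "wrist_force": force on the tool from outside, world axes, zero at the start; "moment": the same for the moment, N m; "finger_gap": finger opening in mm; "finger_force": force on a finger pad.
Only numpy, scipy, OpenCV 4.12 (cv2) and the standard library are available. Lean on these libraries where they do the work, as an engineer would, in place of code of your own. Each camera call takes 0.05 s, during which the arm holds its last target. There are 200 camera calls.

## Working session

There is one attempt and no reset: what is moved stays moved. The work goes in short steps, Python scripts to look and compute and a tool call to move; the robot and the scene stay as the last step left them, time stands still between calls to the robot, and variables do not carry over. Pictures are saved under pics/ and viewed, at most 10 in all, crops included, and the job is handed in when it is done.

```bash
ls; mkdir -p pics; cat > h.py <<'E'
import numpy as np, cv2
from cell import manip
from scipy.spatial.transform import Rotation as R
def grab(n):
    s=manip.read_state(); im,d=manip.camera(n); i=manip.camera_info(n); K=np.array(i["K"]);D=np.array(i["dist"])
    if "mount" in i:
        T=np.eye(4);T[:3,:3]=R.from_euler('xyz',s["eef_rot"]).as_matrix();T[:3,3]=s["eef_pos"];T=T@np.array(i["mount"])
    else:
        T=np.eye(4);r=R.from_rotvec(np.ravel(i["rvec"])).as_matrix();T[:3,:3]=r.T;T[:3,3]=-r.T@np.ravel(i["tvec"])
    return im,d,K,D,T
def rays(uv,K,D,T):
    p=cv2.undistortPoints(np.array(uv,float).reshape(-1,1,2),K,D).reshape(-1,2)
    return np.c_[p,np.ones(len(p))]@T[:3,:3].T
def onplane(uv,z,K,D,T):
    d=rays(uv,K,D,T);o=T[:3,3];return o+d*((z-o[2])/d[:,2])[:,None]
def cloud(d,K,D,T):
    v,u=np.mgrid[:d.shape[0],:d.shape[1]];P=T[:3,3]+rays(np.c_[u.ravel(),v.ravel()],K,D,T)*d.ravel()[:,None]
    P=P.reshape(d.shape+(3,)).copy();P[d==0]=np.nan;return P
def save(n,im): cv2.imwrite('pics/'+n+'.png',im[...,::-1])
E
python3 - <<'E'
from h import *
s=manip.read_state();print({k:np.round(v,3).tolist() for k,v in s.items()},manip.grip_depth)
a=[]
for n in("scene","top"):
    im,d,K,D,T=grab(n);a.append(im);np.savez('pics/'+n,im=im,d=d,K=K,D=D,T=T);print(n,T[:3,3],T[:3,2])
save('a_scene',a[0]);save('a_top',a[1])
E
```

```text
cell.py
pics
{'clock': 0.0, 'joints': [1.106, 0.3, 1.522, -0.0, 1.321, -0.067], 'qd': [-0.001, -0.001, 0.002, -0.001, 0.001, 0.0], 'effort': [0.003, -53.181, -35.275, 0.071, 0.024, -0.0], 'eef_pos': [212.936, 506.793, 204.871], 'eef_rot': [-3.14, -0.0, 2.744], 'wrist_force': [0.713, -0.207, -0.098], 'moment': [-0.046, -0.01, -0.016], 'finger_force': 0.0, 'finger_gap': 93.919} -18.8
scene [209.03505584 685.82596966 832.69130641] [ 0.32341994 -0.60832546 -0.7248032 ]
top [ 259.10995551  -35.21994219 1122.72913822] [ 0.24741923  0.08911639 -0.96480153]
```

View pics/a_scene.png

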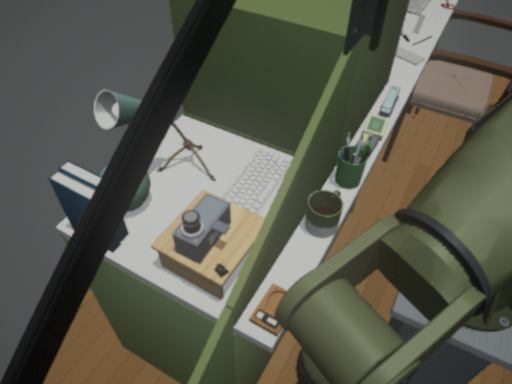

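View pics/a_top.png

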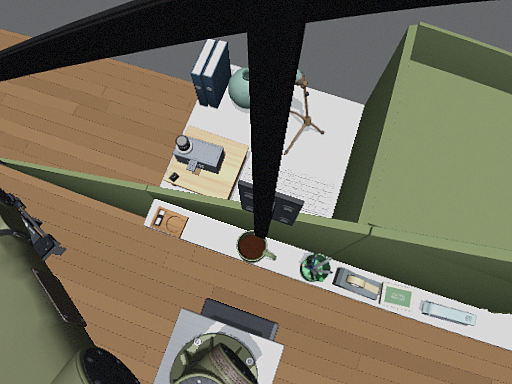

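The scene view shows the loupe at (190,218) on the grey box, the tab at (220,240), the clip at (221,269) and the tray at (268,308). In the top view the loupe is at (182,143), the tab at (193,167) and the tray at (168,220).

```bash
python3 - <<'E'
from h import *
for n,box,tr in(("scene",(150,185,265,295),(240,280,300,340)),("top",(160,125,250,195),(145,200,190,240))):
    f=np.load('pics/'+n+'.npz');P=cloud(f['d'],f['K'],f['D'],f['T']);im=f['im']
    def sub(b):return P[b[1]:b[3],b[0]:b[2]].reshape(-1,3),im[b[1]:b[3],b[0]:b[2]].reshape(-1,3).astype(int)
    p,c=sub(box)
    print(n,'hist',np.histogram(p[:,2],np.arange(-20,230,10))[0])
    m=(p[:,2]>146)&(p[:,2]<160);r=cv2.minAreaRect(p[m][:,:2].astype(np.float32));print('lid',m.sum(),p[m].mean(0).round(1),r)
    m=(p[:,2]>190)&(p[:,2]<210);print('loupe top',m.sum(),p[m].mean(0).round(1),p[m].min(0).round(),p[m].max(0).round())
    m=(p[:,2]>78)&(p[:,2]<91);r=cv2.minAreaRect(p[m][:,:2].astype(np.float32));print('riser',m.sum(),r)
    m=(p[:,2]>94)&(p[:,2]<125)&(c.max(1)<60);print('clip',m.sum(),p[m].mean(0).round(1) if m.any() else '')
    p,c=sub(tr);wood=(c[:,0]-c[:,2]>40)
    m=wood&(p[:,2]>8)&(p[:,2]<22);r=cv2.minAreaRect(p[m][:,:2].astype(np.float32));print('tray',m.sum(),p[m][:,2].mean(),r)
    m=(c.max(1)<60)&(p[:,2]>5)&(p[:,2]<25);print('dark',m.sum(),p[m].mean(0).round(1))
    m=(p[:,2]>-5)&(p[:,2]<9);print('low',m.sum(),p[m].mean(0))
    cv2.imwrite(f'pics/c_{n}.png',cv2.resize(np.ascontiguousarray(im[box[1]:tr[3],min(box[0],tr[0]):max(box[2],tr[2]),::-1]),None,fx=4,fy=4,interpolation=cv2.INTER_CUBIC)[:600])
E
```

```text
scene hist [  39 2486 1765  382  155  172  175  186   83  163 3387  248  293  277
  278  269  302 1187  237  101   60  232   16    0]
lid 1349 [551.8 247.5 152.2] ((518.8388061523438, 248.01321411132812), (180.3865966796875, 134.72044372558594), 1.9345213174819946)
loupe top 248 [570.4 290.4 197.3] [554. 271. 190.] [591. 307. 201.]
riser 3481 ((545.4105224609375, 231.56141662597656), (200.64991760253906, 237.97171020507812), 88.70695495605469)
clip 0 
tray 453 13.201682887066687 ((373.3885192871094, 290.25738525390625), (100.1253433227539, 67.95759582519531), 86.82846069335938)
dark 5 [380.5 322.9  13.7]
low 1290 [396.0821429  300.13512599   1.08030769]
top hist [   0  475  602   69   21   26    1    0    0   32 2535   92   57   58
   82   83   93  844  101   32   28  106   50    0]
lid 901 [564.3 235.2 153.3] ((521.106201171875, 246.92974853515625), (177.92056274414062, 133.64674377441406), 1.3202472925186157)
loupe top 156 [564.  280.  198.5] [443. 183. 190.] [591. 304. 204.]
riser 2577 ((569.565185546875, 228.89447021484375), (202.18421936035156, 191.35992431640625), 88.48609161376953)
clip 128 [547.2 232.8 107.2]
tray 420 13.551487542373746 ((373.6710510253906, 286.46331787109375), (99.59283447265625, 68.47724151611328), 88.05583190917969)
dark 46 [393.8 300.9  14.9]
low 769 [386.0203641  288.62912669   1.89566264]
```

```bash
python3 - <<'E'
from h import *
L=[]
for n,b in(("scene",(145,180,300,340)),("top",(140,120,260,240))):
    f=np.load('pics/'+n+'.npz');P=cloud(f['d'],f['K'],f['D'],f['T']);im=f['im']
    p=P[b[1]:b[3],b[0]:b[2]].reshape(-1,3);c=im[b[1]:b[3],b[0]:b[2]].reshape(-1,3).astype(int)
    g=(c.max(1)-c.min(1)<35)
    m=(p[:,2]>145)&(p[:,2]<158)&(p[:,0]>470)&(p[:,0]<660)&g
    r=cv2.minAreaRect(p[m][:,:2].astype(np.float32));print(n,'lid',m.sum(),r)
    q=p[m];c0=q.mean(0)
    for x in range(500,640,6):
        k=q[(abs(q[:,0]-x)<3)]
        if len(k):print(x,len(k),k[:,1].min().round(),k[:,1].max().round(),end='; ')
    m=(p[:,2]>192)&(p[:,2]<206)&(p[:,0]>540)&(p[:,0]<610);e=p[m];print('\nloupe',e.mean(0).round(1),cv2.minEnclosingCircle(e[:,:2].astype(np.float32)))
    m=(p[:,2]>170)&(p[:,2]<206)&(p[:,0]>540)&(p[:,0]<610);e=p[m];print('barrel',e.min(0).round(),e.max(0).round())
    m=(p[:,2]>93)&(p[:,2]<120)&(p[:,0]>470)&(p[:,0]<540)&(c.max(1)<70);print('clip',m.sum(),p[m].mean(0).round(),p[m].min(0).round(),p[m].max(0).round())
    L.append(cv2.resize(np.ascontiguousarray(im[b[1]:b[3],b[0]:b[2],::-1]),(int((b[2]-b[0])*600/(b[3]-b[1])*.65),390)))
cv2.imwrite('pics/crop.png',np.hstack(L)[:,:800])
E
```

```text
scene lid 1207 ((560.7159423828125, 249.17465209960938), (96.02679443359375, 135.08978271484375), 2.484067440032959)
512 14 239.0 259.0; 518 31 239.0 261.0; 524 28 238.0 262.0; 530 32 236.0 261.0; 536 30 239.0 261.0; 542 76 205.0 313.0; 548 167 184.0 316.0; 554 123 185.0 316.0; 560 110 183.0 316.0; 566 92 183.0 317.0; 572 87 185.0 315.0; 578 81 185.0 317.0; 584 71 185.0 316.0; 590 71 185.0 316.0; 596 76 185.0 316.0; 602 86 186.0 315.0; 608 32 184.0 303.0; 
loupe [570.7 289.7 197.7] ((572.296630859375, 288.9672546386719), 18.942346572875977)
barrel [554. 271. 170.] [591. 307. 201.]
clip 24 [491. 308.  96.] [483. 300.  93.] [501. 315. 100.]
top lid 851 ((561.28466796875, 247.796142578125), (95.98596954345703, 133.9037322998047), 2.0457770824432373)
512 7 237.0 254.0; 518 20 235.0 258.0; 524 18 234.0 258.0; 530 16 235.0 259.0; 536 19 236.0 258.0; 542 34 210.0 312.0; 548 105 181.0 312.0; 554 86 181.0 315.0; 560 63 181.0 312.0; 566 63 182.0 313.0; 572 60 182.0 264.0; 578 64 181.0 264.0; 584 53 182.0 264.0; 590 64 182.0 269.0; 596 67 182.0 279.0; 602 68 183.0 287.0; 608 43 183.0 312.0; 614 1 188.0 188.0; 
loupe [572.  285.6 199.1] ((573.4756469726562, 286.7898864746094), 18.85015869140625)
barrel [555. 268. 172.] [591. 304. 204.]
clip 21 [493. 302.  98.] [483. 296.  93.] [504. 309. 103.]
```

View pics/crop.png

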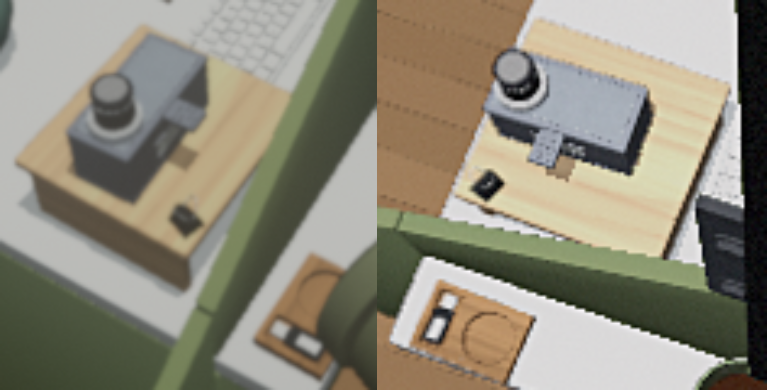

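Crops: in the left one (scene view) the loupe is on the +y end of the lid, with the tab in the lid's middle. The right one (top view) shows the tray's round recess on the −y side and the stick on the +y side. Next I'll check the mug and the black bar for clearance, then lift and align the tool.

Units first: shifts go in shares of 0.6 m and turns go in shares of pi/2 rad. So -100 mm is -0.1667, -70 mm is -0.1167, -0.397 rad is -0.2527.

```bash
python3 - <<'E'
from h import *
f=np.load('pics/top.npz');P=cloud(f['d'],f['K'],f['D'],f['T'])
for u,v in[(265,100),(265,200),(262,225),(100,50),(350,10),(262,30),(250,247),(318,268),(255,200),(290,205)]:print((u,v),P[v,u].round(),f['im'][v,u])
f=np.load('pics/scene.npz');P=cloud(f['d'],f['K'],f['D'],f['T'])
for u,v in[(200,30),(130,150),(60,300),(365,20),(323,208)]:print('s',(u,v),P[v,u].round())
print(manip.camera_info('wrist')['mount'])
E
```

```text
(265, 100) [nan nan nan] [12 12 15]
(265, 200) [352. -14. 750.] [14 10 14]
(262, 225) [352. -13. 607.] [13  3 11]
(100, 50) [365. 105. 930.] [5 3 3]
(350, 10) [ 366.  -35. 1012.] [0 4 6]
(262, 30) [ 352.   -6. 1004.] [15 13 10]
(250, 247) [381.  24.  32.] [71 39 31]
(318, 268) [ 391. -188.    0.] [124 195 147]
(255, 200) [352.  -3. 736.] [19 17 18]
(290, 205) [390. -41. 615.] [34 37 41]
s (200, 30) [365. 479. 710.]
s (130, 150) [366. 557. 666.]
s (60, 300) [364. 639. 613.]
s (365, 20) [378.   2. 532.]
s (323, 208) [391. -10.  30.]
[[ 5.93940999e-05 -9.59634991e-01 -2.81248433e-01  8.30173558e+01]
 [ 9.99999996e-01  3.64343343e-05  8.68642623e-05 -1.42055810e+00]
 [-7.31108861e-05 -2.81248436e-01  9.59634989e-01 -1.78185399e+02]
 [ 0.00000000e+00  0.00000000e+00  0.00000000e+00  1.00000000e+00]]
```

Call:
{"method": "run_rows", "body": {
  "segments": "0 0 -0.0583 0 0 -0.0828\n0 0 -0.1167 0 0 -0.1655\n0 0 -0.1667 0 0 -0.2527\n0 0 -0.1667 0 0 -0.2527",
  "aperture": 70
}}

```text
clock: 0.5
eef_pos: [213.4, 507.8, 309.3]
eef_rot: [3.136, 0.003, -3.138]
wrist_force: [-0.1, -0.2, -0.3]
finger_gap: 70.4
finger_force: 0.0
```

Scaled: -180 mm is -0.3, -144 mm is -0.24.

Call:
{"method": "run_rows", "body": {
  "segments": "-0.0533 -0.0333 0 0 0 0\n-0.1167 -0.0733 0 0 0 0\n-0.18 -0.11 0 0 0 0\n-0.24 -0.1467 0 0 0 0\n-0.3 -0.1833 0 0 0 0",
  "quiet": true
}}

```text
ok
```

Call:
{"method": "run_rows", "body": {
  "segments": "-0.0667 -0.04 0.0133 0 0 0\n-0.1333 -0.08 0.0267 0 0 0\n-0.2 -0.12 0.04 0 0 0\n-0.2667 -0.16 0.05 0 0 0\n-0.2667 -0.16 0.05 0 0 0",
  "aperture": 60
}}

```text
clock: 1.5
eef_pos: [555.9, 297.1, 272.0]
eef_rot: [-3.139, -0.004, 3.135]
wrist_force: [0.1, -0.4, -0.6]
finger_gap: 60.0
finger_force: 0.0
```

```bash
python3 - <<'E'
from h import *
im,d,K,D,T=grab('wrist');save('w1',im);np.savez('pics/w1',im=im,d=d,K=K,D=D,T=T)
P=cloud(d,K,D,T);p=P.reshape(-1,3)
for lo,hi in((193,205),(145,158)):
    m=(p[:,2]>lo)&(p[:,2]<hi)&(p[:,0]>470)&(p[:,0]<660);e=p[m];print(lo,m.sum(),e.mean(0).round(1),e.min(0).round(),e.max(0).round(),cv2.minEnclosingCircle(e[:,:2].astype(np.float32)),cv2.minAreaRect(e[:,:2].astype(np.float32)))
E
```

```text
193 1294 [570.9 285.5 198.1] [554. 268. 193.] [590. 303. 201.] ((572.1000366210938, 285.5581970214844), 18.064117431640625) ((571.8001708984375, 285.35382080078125), (35.03689193725586, 35.107940673828125), 40.4308967590332)
145 6415 [565.4 236.7 152.1] [513. 181. 145.] [609. 313. 158.] ((575.4556274414062, 247.50997924804688), 71.92118835449219) ((560.0792236328125, 247.07687377929688), (95.1102066040039, 131.44073486328125), 1.4602195024490356)
```

View pics/w1.png

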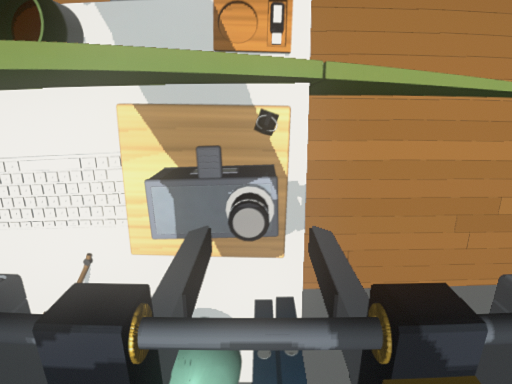

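The wrist view shows the loupe at (249,220), the tab at (208,158) and the tray recess at (238,22), all clear of the fingers. I'll descend and grip the barrel.

Scaled: 102 mm is 0.17, 75 mm is 0.125.

Call:
{"method": "run_rows", "body": {
  "segments": "-0.0133 -0.0092 0.0333 0 0 0\n-0.0267 -0.0183 0.075 0 0 0\n-0.0267 -0.0183 0.125 0 0 0\n-0.0267 -0.0183 0.17 0 0 0\n-0.0267 -0.0183 0.17 0 0 0",
  "aperture": 60
}}

```text
clock: 2.05
eef_pos: [566.6, 289.9, 169.5]
eef_rot: [-3.139, -0.006, 3.141]
wrist_force: [0.2, -0.4, 0.1]
finger_gap: 60.2
finger_force: 0.0
```

Call:
{"method": "run_rows", "body": {
  "segments": "0 0 0 0 0 0\n0 0 0 0 0 0\n0 0 0 0 0 0\n0 0 0 0 0 0\n0 0 0 0 0 0",
  "aperture": 30,
  "grip_force": 15
}}

```text
clock: 2.55
eef_pos: [569.2, 290.0, 174.8]
eef_rot: [3.141, 0.002, 3.141]
wrist_force: [-1.2, 0.7, 6.6]
finger_gap: 35.8
finger_force: 15.0
```

```bash
python3 - <<'E'
from h import *
f=np.load('pics/w1.npz');K,D,T=f['K'],f['D'],f['T'];P=cloud(f['d'],K,D,T);p=P.reshape(-1,3);c=f['im'].reshape(-1,3).astype(int)
m=(p[:,2]>9)&(p[:,2]<19)&(p[:,0]>330)&(p[:,0]<425)&(p[:,1]>215)&(p[:,1]<350)&(c[:,0]-c[:,2]>30);e=p[m];print(m.sum(),e.mean(0),cv2.minAreaRect(e[:,:2].astype(np.float32)))
m=(p[:,2]>3)&(p[:,2]<9)&(p[:,0]>330)&(p[:,0]<425)&(p[:,1]>215)&(p[:,1]<350)&(c[:,0]-c[:,2]>30);e=p[m];print('floor',m.sum(),e.mean(0),cv2.minEnclosingCircle(e[:,:2].astype(np.float32)))
E
```

```text
2049 [380.51402905 287.82681347  12.83653529] ((377.31854248046875, 287.2520446777344), (100.37055969238281, 62.558860778808594), 88.35232543945312)
floor 1518 [372.94813756 277.01695001   5.06974292] ((373.0792541503906, 290.298583984375), 47.368289947509766)
```

Scaled: 5 mm is 0.0083, -3 mm is -0.005.

Call:
{"method": "run_rows", "body": {
  "segments": "0 0 0 0 0 0\n0 0 0 0 0 0\n0 0 0 0 0 0\n-0.005 0 0.0083 0 0 0\n-0.005 0 0.0083 0 0 0",
  "aperture": 56,
  "grip_force": 15
}}

```text
clock: 3.05
eef_pos: [571.9, 289.6, 167.4]
eef_rot: [-3.141, -0.001, 3.141]
wrist_force: [1.2, 0.5, 0.0]
finger_gap: 56.1
finger_force: 0.0
```

Call:
{"method": "run_rows", "body": {
  "segments": "0 0 0 0 0 0\n0 0 0 0 0 0"
}}

```text
clock: 3.25
eef_pos: [571.9, 289.8, 168.4]
eef_rot: [-3.142, -0.0, 3.141]
wrist_force: [-0.5, 0.8, 0.7]
finger_gap: 56.1
finger_force: 0.0
```

Call:
{"method": "run_rows", "body": {
  "segments": "0 0 0 0 0 0\n0 0 0 0 0 0\n0 0 0 0 0 0\n0 0 0 0 0 0\n0 0 0 0 0 0",
  "aperture": 30,
  "grip_force": 20
}}

```text
clock: 3.75
eef_pos: [571.9, 289.8, 168.5]
eef_rot: [3.142, 0.0, 3.141]
wrist_force: [0.1, -0.1, 1.2]
finger_gap: 35.6
finger_force: 20.0
```

Call:
{"method": "run_rows", "body": {
  "segments": "0 0 -0.0083 0 0 0\n0 0 -0.025 0 0 0\n0 0 -0.05 0 0 0\n0 0 -0.05 0 0 0\n0 0 -0.05 0 0 0"
}}

```text
clock: 4.25
eef_pos: [572.0, 289.8, 199.1]
eef_rot: [3.141, 0.001, 3.141]
wrist_force: [-0.6, -0.7, -0.6]
finger_gap: 35.3
finger_force: 20.0
```

Scaled: 120 mm is 0.2, 80 mm is 0.1333.

Call:
{"method": "run_rows", "body": {
  "segments": "0 0 -0.0333 0 0 0\n0 0 -0.075 0 0 0\n0.0667 -0.0083 -0.075 0 0 0\n0.1333 -0.0167 -0.075 0 0 0\n0.2 -0.025 -0.075 0 0 0",
  "quiet": true
}}

```text
ok
```

Call:
{"method": "run_rows", "body": {
  "segments": "0.05 -0.0033 0 0 0 0\n0.1 -0.0067 0 0 0 0\n0.13 -0.0083 0 0 0 0\n0.13 -0.0083 0 0 0 0\n0.13 -0.0083 0 0 0 0"
}}

```text
clock: 5.25
eef_pos: [374.2, 270.0, 243.5]
eef_rot: [3.141, 0.0, 3.141]
wrist_force: [0.4, -0.4, -0.6]
finger_gap: 35.1
finger_force: 20.0
```

Call:
{"method": "run_rows", "body": {
  "segments": "0 0 0 0 0 0\n0 0 0 0 0 0"
}}

```text
clock: 5.45
eef_pos: [374.5, 269.8, 243.1]
eef_rot: [-3.141, -0.001, 3.14]
wrist_force: [-0.8, -0.3, -1.0]
finger_gap: 35.9
finger_force: 20.0
```

```bash
python3 - <<'E'
from h import *
im,d,K,D,T=grab('wrist');save('w2',im);np.savez('pics/w2',im=im,d=d,K=K,D=D,T=T)
P=cloud(d,K,D,T);p=P.reshape(-1,3);c=im.reshape(-1,3).astype(int);w=c[:,0]-c[:,2]>30
b=(p[:,0]>320)&(p[:,0]<425)&(p[:,1]>215)&(p[:,1]<350)
e=p[b&w&(p[:,2]>9.5)&(p[:,2]<18)];print('tray',len(e),e[:,2].mean(),cv2.minAreaRect(e[:,:2].astype(np.float32)))
e=p[b&w&(p[:,2]>1)&(p[:,2]<9.5)];print('floor',len(e),e.mean(0),e.min(0),e.max(0))
e=p[b&(p[:,2]>268)&(p[:,2]<295)&(abs(p[:,0]-374)<30)&(abs(p[:,1]-269)<17)];print('eyepiece',len(e),e.min(0),e.max(0))
E
```

```text
tray 2128 12.823194239091277 ((374.1813659667969, 287.0646667480469), (99.52476501464844, 68.6762924194336), 88.19003295898438)
floor 1363 [373.78615186 277.41950244   5.11380173] [338.51196216 240.50477065   1.0097841 ] [403.240991   330.13564743   9.45843947]
eyepiece 3219 [356.67834754 252.02386769 268.03542354] [391.8176728  285.99708912 274.90477268]
```

View pics/w2.png

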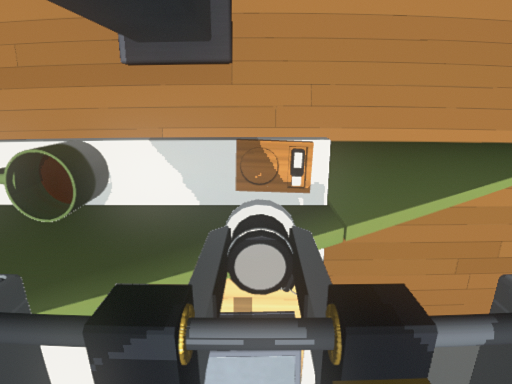

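Loupe is held upright, eyepiece at (260,265). The recess circle is at (260,166) and clear to see. Now I'll fit the recess circle more closely and descend part-way.

Scaled: 140 mm is 0.2333, 120 mm is 0.2.

```bash
cat > rec.py <<'E'
from h import *
import sys
def rec(f):
    K,D,T=f['K'],f['D'],f['T'];P=cloud(f['d'],K,D,T);p=P.reshape(-1,3);c=f['im'].reshape(-1,3).astype(int);w=c[:,0]-c[:,2]>30
    b=np.hypot(p[:,0]-373.6,p[:,1]-268.3)<29
    e=p[b&w&(p[:,2]>3)&(p[:,2]<7.5)];print('floor z',np.median(e[:,2]))
    print('floor',len(e),e.mean(0).round(1),np.percentile(e,[1,99],axis=0).round(1).tolist(),cv2.minEnclosingCircle(e[:,:2].astype(np.float32)))
    b=(p[:,0]>320)&(p[:,0]<425)&(p[:,1]>215)&(p[:,1]<350)
    e=p[b&w&(p[:,2]>9.5)&(p[:,2]<18)]
    for lo in (240,260,300,320): 
        k=e[abs(e[:,1]-lo)<6]; print('x-edges at y',lo,k[:,0].min().round(1) if len(k) else '',k[:,0].max().round(1) if len(k) else '')
    print('y',e[:,1].min(),e[:,1].max(),cv2.minAreaRect(e[:,:2].astype(np.float32)))
if len(sys.argv)>1:
    im,d,K,D,T=grab('wrist');save(sys.argv[1],im);rec(dict(im=im,d=d,K=K,D=D,T=T));print(manip.read_state()['eef_pos'])
    p=cloud(d,K,D,T).reshape(-1,3);z=manip.read_state()['eef_pos'];e=p[(p[:,2]>z[2]+26)&(p[:,2]<z[2]+40)&(abs(p[:,0]-z[0])<25)&(abs(p[:,1]-z[1])<17)];print('eyepiece',e.min(0),e.max(0))
else: rec(np.load('pics/w2.npz'))
E
python3 rec.py
```

```text
floor z 4.959019641803536
floor 1065 [374.  267.7   5. ] [[351.2, 243.9, 3.2], [397.3, 290.7, 6.9]] ((374.07391357421875, 267.6119689941406), 25.063291549682617)
x-edges at y 240 338.9 406.0
x-edges at y 260 338.9 407.4
x-edges at y 300 340.3 408.9
x-edges at y 320 341.4 409.2
y 236.9495412843238 337.6789176986599 ((374.1813659667969, 287.0646667480469), (99.52476501464844, 68.6762924194336), 88.19003295898438)
```

Call:
{"method": "run_rows", "body": {
  "segments": "0.0008 -0.0017 0.0667 0 0 0\n0.0008 -0.0017 0.1333 0 0 0\n0.0008 -0.0017 0.2 0 0 0\n0.0008 -0.0017 0.2333 0 0 0\n0.0008 -0.0017 0.2333 0 0 0"
}}

```text
clock: 6.0
eef_pos: [372.4, 268.1, 100.9]
eef_rot: [-3.139, -0.004, 3.14]
wrist_force: [0.7, 0.4, -0.4]
finger_gap: 35.8
finger_force: 20.0
```

Call:
{"method": "run_rows", "body": {
  "segments": "0 0 0 0 0 0\n0 0 0 0 0 0"
}}

```text
clock: 6.2
eef_pos: [374.2, 269.3, 104.8]
eef_rot: [3.14, 0.002, 3.141]
wrist_force: [0.2, 0.8, -1.1]
finger_gap: 35.7
finger_force: 20.0
```

```bash
python3 rec.py w3
```

```text
floor z 4.940808808845304
floor 1461 [367.3 267.7   4.9] [[351.4, 243.9, 3.5], [383.3, 291.6, 6.5]] ((374.32403564453125, 267.717041015625), 24.939685821533203)
x-edges at y 240 338.3 397.7
x-edges at y 260 338.8 351.5
x-edges at y 300 340.3 402.3
x-edges at y 320 341.0 409.7
y 236.5892374991483 338.09186815513544 ((374.16278076171875, 287.2472229003906), (100.1187744140625, 68.71381378173828), 88.02790832519531)
[374.08503073 269.27230152 104.79240167]
eyepiece [356.13558545 252.2811976  130.81870639] [391.40237503 286.24785126 144.51740895]
```

View pics/w3.png

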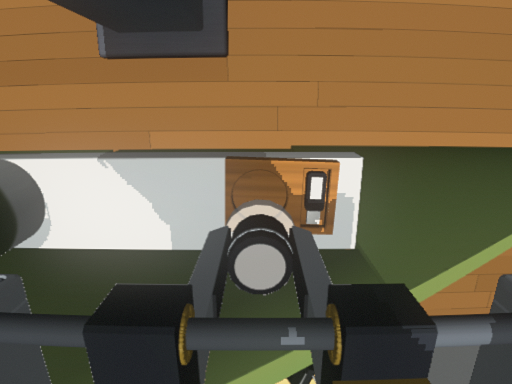

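The recess is at (260,194), partly behind the skirt. The loupe's eyepiece disc is at (261,262). Next I'll measure the loupe's own y in the same camera, so its bias cancels.

```bash
python3 - <<'E'
from h import *
im,d,K,D,T=grab('wrist');s=manip.read_state()['eef_pos']
g=cv2.cvtColor(im,cv2.COLOR_RGB2GRAY);sub=((g>85)&(g<190)&(np.ptp(im.astype(int),axis=2)<25)).astype(np.uint8)
m=np.zeros_like(sub);m[235:290,232:290]=sub[235:290,232:290]
n,l,st,ce=cv2.connectedComponentsWithStats(m);k=l[262,261];print(st[k])
c,_=cv2.findContours((l==k).astype(np.uint8),0,1);c=max(c,key=cv2.contourArea)
(ex,ax,an)=cv2.fitEllipse(c);print(ex,ax,onplane([ex],s[2]+30.5,K,D,T),s)
# skirt: light, visible arc above barrel
P=cloud(d,K,D,T);p=P.reshape(-1,3);b=(abs(p[:,2]-(s[2]-4))<5)&(abs(p[:,0]-s[0])<40)&(abs(p[:,1]-s[1])<40)
e=p[b];print('skirt',len(e),e.min(0),e.max(0))
E
```

```text
[ 234  244   52   46 1888]
(259.6210021972656, 266.40582275390625) (45.409873962402344, 51.03343200683594) [[373.71232538 268.19057597 135.17365995]] [373.98551647 269.24378062 104.67365995]
skirt 989 [350.64754691 246.29097985  95.73171623] [372.41200096 289.80503989 105.57831998]
```

Scaled: 66 mm is 0.11, 50 mm is 0.0833.

Call:
{"method": "run_rows", "body": {
  "segments": "0 -0.0005 0.0417 0 0 0\n0 -0.0005 0.0833 0 0 0\n0 -0.0005 0.11 0 0 0\n0 -0.0005 0.11 0 0 0\n0 -0.0005 0.11 0 0 0",
  "quiet": true
}}

```text
ok
```

Call:
{"method": "run_rows", "body": {
  "segments": "0 0 0 0 0 0\n0 0 0 0 0 0"
}}

```text
clock: 7.0
eef_pos: [373.9, 268.9, 38.5]
eef_rot: [3.141, 0.002, 3.141]
wrist_force: [-0.4, -0.8, -1.2]
finger_gap: 35.2
finger_force: 20.0
```

```bash
python3 rec.py w4 | head -3
python3 - <<'E'
from h import *
im,d,K,D,T=grab('wrist');s=manip.read_state()['eef_pos']
P=cloud(d,K,D,T);p=P.reshape(-1,3);b=(abs(p[:,2]-(s[2]-4))<5)&(abs(p[:,0]-s[0])<40)&(abs(p[:,1]-s[1])<40)
e=p[b];print('skirt',len(e),e.min(0),e.max(0),s)
c=im.reshape(-1,3).astype(int);w=c[:,0]-c[:,2]>30
e=p[w&(p[:,2]>3)&(p[:,2]<7.5)&(np.hypot(p[:,0]-374,p[:,1]-268)<28)]
h=cv2.convexHull(e[:,:2].astype(np.float32)).reshape(-1,2);h=h[h[:,0]<378] 
A=np.c_[2*h,np.ones(len(h))];x=np.linalg.lstsq(A,(h**2).sum(1),rcond=None)[0];print('fit',x[:2],np.sqrt(x[2]+x[:2]@x[:2]))
E
```

```text
floor z 4.887591358720329
floor 573 [358.7 267.9   4.9] [[351.2, 243.7, 3.5], [373.0, 292.2, 6.5]] ((373.09716796875, 267.80474853515625), 24.829404830932617)
x-edges at y 240 338.4 375.3
skirt 994 [350.46760287 245.08833766  29.09750307] [371.69568703 291.08194015  39.08976558] [373.66297115 268.79388021  38.08991647]
fit [375.63623424 267.81099219] 25.15774662490211
```

View pics/w4.png

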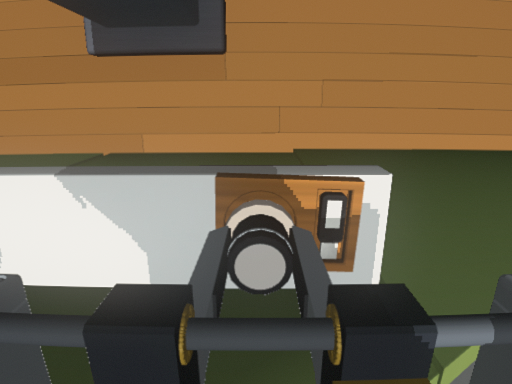

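Skirt and recess rim line up at (260,215) to within about 0.3 mm. I'll lower slowly and watch the force.

Scaled: 12 mm is 0.02, 10 mm is 0.0167.

Call:
{"method": "run_rows", "body": {
  "segments": "0.0003 -0.0003 0.005 0 0 0\n0.0003 -0.0003 0.01 0 0 0\n0.0003 -0.0003 0.0133 0 0 0\n0.0003 -0.0003 0.0167 0 0 0\n0.0003 -0.0003 0.02 0 0 0"
}}

```text
clock: 7.6
eef_pos: [373.1, 268.4, 25.2]
eef_rot: [-3.142, -0.0, 3.141]
wrist_force: [0.3, 0.1, -1.3]
finger_gap: 35.5
finger_force: 20.0
```

Call:
{"method": "run_rows", "body": {
  "segments": "0 0 0.0017 0 0 0\n0 0 0.0033 0 0 0\n0 0 0.005 0 0 0\n0 0 0.005 0 0 0\n0 0 0.005 0 0 0"
}}

```text
clock: 8.1
eef_pos: [373.2, 268.4, 22.5]
eef_rot: [3.142, 0.0, 3.141]
wrist_force: [-0.4, -0.8, -0.8]
finger_gap: 35.9
finger_force: 20.0
```

Scaled: 1 mm is 0.0017, 0.5 mm is 0.0008.

Call:
{"method": "run_rows", "body": {
  "segments": "0 0 0.0008 0 0 0\n0 0 0.0017 0 0 0\n0 0 0.0017 0 0 0\n0 0 0.0017 0 0 0"
}}

```text
clock: 8.5
eef_pos: [373.2, 268.4, 21.5]
eef_rot: [3.142, 0.0, 3.141]
wrist_force: [0.4, 0.7, -1.0]
finger_gap: 35.6
finger_force: 20.0
```

Call:
{"method": "run_rows", "body": {
  "segments": "0 0 0.0007 0 0 0\n0 0 0.0012 0 0 0\n0 0 0.0012 0 0 0\n0 0 0.0012 0 0 0"
}}

```text
clock: 8.9
eef_pos: [373.3, 268.4, 21.4]
eef_rot: [3.141, 0.0, 3.141]
wrist_force: [-4.9, -3.1, 13.2]
finger_gap: 35.6
finger_force: 20.0
```

Call:
{"method": "run_rows", "body": {
  "segments": "0 0 0 0 0 0\n0 0 0 0 0 0\n0 0 0 0 0 0\n0 0 0 0 0 0",
  "aperture": 52
}}

```text
clock: 9.3
eef_pos: [373.1, 268.4, 20.6]
eef_rot: [-3.142, -0.0, 3.141]
wrist_force: [-0.6, -0.2, 0.3]
finger_gap: 52.0
finger_force: 0.0
```

Call:
{"method": "run_rows", "body": {
  "segments": "0 0 -0.025 0 0 0\n0 0 -0.075 0 0 0\n0 0 -0.15 0 0 0\n0 0 -0.2333 0 0 0\n0 0 -0.3167 0 0 0"
}}

```text
clock: 9.8
eef_pos: [372.7, 268.2, 212.7]
eef_rot: [-3.141, -0.0, 3.141]
wrist_force: [1.2, -0.0, 0.8]
finger_gap: 52.0
finger_force: 0.0
```

Call:
{"method": "run_rows", "body": {
  "segments": "0 0 -0.05 0 0 0\n0 0 -0.05 0 0 0\n0 0 -0.05 0 0 0"
}}

```text
clock: 10.1
eef_pos: [373.1, 268.4, 240.5]
eef_rot: [3.141, 0.0, 3.141]
wrist_force: [0.3, -0.6, 0.4]
finger_gap: 52.0
finger_force: 0.0
```

```bash
python3 - <<'E'
from h import *
im,d,K,D,T=grab('wrist');save('w5',im)
p=cloud(d,K,D,T).reshape(-1,3);b=(abs(p[:,0]-373)<40)&(abs(p[:,1]-268)<40)
e=p[b&(p[:,2]>35)&(p[:,2]<70)];print('top',len(e),np.percentile(e[:,2],[50,90,99]),cv2.minEnclosingCircle(e[e[:,2]>46][:,:2].astype(np.float32)))
e=p[b&(p[:,2]>15.5)&(p[:,2]<24)];print('skirt',len(e),np.median(e[:,2]),e.min(0),e.max(0))
E
```

```text
top 734 [51.21033101 52.195896   53.01879695] ((373.2473449707031, 267.27447509765625), 17.767528533935547)
skirt 266 16.99423758845947 [349.9170564  244.49121385  15.52778078] [386.58677471 289.88316502  23.00425918]
```

View pics/w5.png

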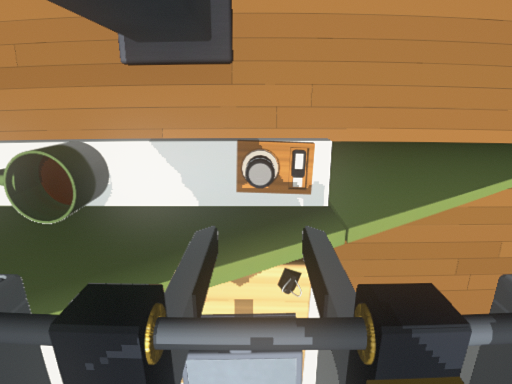

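Loupe is home in the recess at (260,170), top at z ≈ 52 mm, and released. Next is the tab.

Scaled: -140 mm is -0.2333, -110 mm is -0.1833.

Call:
{"method": "run_rows", "body": {
  "segments": "-0.05 -0.0067 0 0 0 0\n-0.1167 -0.0167 0 0 0 0\n-0.1833 -0.025 0 0 0 0\n-0.2333 -0.0333 0 0 0 0\n-0.2333 -0.0333 0 0 0 0",
  "quiet": true
}}

```text
ok
```

Call:
{"method": "run_rows", "body": {
  "segments": "0 0 0 0 0 0\n0 0 0 0 0 0"
}}

```text
clock: 10.85
eef_pos: [512.3, 248.5, 240.0]
eef_rot: [-3.141, -0.001, 3.141]
wrist_force: [-0.2, -0.4, -0.4]
finger_gap: 52.0
finger_force: 0.0
```

```bash
python3 - <<'E'
from h import *
im,d,K,D,T=grab('wrist')
p=cloud(d,K,D,T).reshape(-1,3);q=p[(p[:,2]>144)&(p[:,2]<158)&(p[:,1]>170)&(p[:,1]<330)&(p[:,0]>490)&(p[:,0]<640)]
print(len(q),np.median(q[:,2]),q[:,0].min(),q[:,0].max(),cv2.minAreaRect(q[:,:2].astype(np.float32)))
t=q[(q[:,0]<538)];print('tab',len(t),t.min(0),t.max(0),cv2.minAreaRect(t[:,:2].astype(np.float32)))
b=p[(p[:,2]>95)&(p[:,2]<140)&(p[:,1]>200)&(p[:,1]<270)&(p[:,0]>500)&(p[:,0]<640)];print('front',np.median(b[:,0]))
E
```

```text
6504 152.23776069170592 512.5356001693359 607.862110239149 ((559.8218383789062, 247.31027221679688), (94.77369689941406, 130.84080505371094), 1.122086763381958)
tab 732 [512.53560017 234.13890621 146.72743151] [537.95307655 257.69513593 155.07423154] ((525.2235717773438, 245.89376831054688), (25.329540252685547, 23.49575424194336), 0.367939829826355)
front 545.2089674011676
```

Scaled: 104 mm is 0.1733, -1.5 mm is -0.0025, -0.03 rad is -0.0191.

Call:
{"method": "run_rows", "body": {
  "segments": "-0.0067 -0.0025 0.0417 0 0 -0.0191\n-0.015 -0.0025 0.1 0 0 -0.0191\n-0.015 -0.0025 0.15 0 0 -0.0191\n-0.015 -0.0025 0.1733 0 0 -0.0191\n-0.015 -0.0025 0.1733 0 0 -0.0191",
  "quiet": true
}}

```text
ok
```

Call:
{"method": "run_rows", "body": {
  "segments": "0 0 0 0 0 0\n0 0 0 0 0 0"
}}

```text
clock: 11.6
eef_pos: [522.7, 247.2, 138.6]
eef_rot: [3.141, 0.002, -3.112]
wrist_force: [0.7, 0.2, -0.3]
finger_gap: 52.0
finger_force: 0.0
```

Call:
{"method": "run_rows", "body": {
  "segments": "0 0 0 0 0 0\n0 0 0 0 0 0\n0 0 0 0 0 0\n0 0 0 0 0 0\n0 0 0 0 0 0",
  "aperture": 15,
  "grip_force": 25
}}

```text
clock: 12.1
eef_pos: [522.2, 247.2, 136.9]
eef_rot: [3.141, 0.0, -3.112]
wrist_force: [0.0, 3.7, 1.0]
finger_gap: 23.4
finger_force: 25.0
```

Scaled: -35.1 mm is -0.0585, -28.5 mm is -0.0475.

Call:
{"method": "run_rows", "body": {
  "segments": "-0.0012 0 -0.0122 0 0 0\n-0.0033 0 -0.0242 0 0 0\n-0.0065 0 -0.036 0 0 0\n-0.0107 0 -0.0475 0 0 0\n-0.016 0 -0.0585 0 0 0"
}}

```text
clock: 12.6
eef_pos: [531.7, 247.4, 172.2]
eef_rot: [3.141, -0.0, -3.112]
wrist_force: [-0.3, 5.5, -3.2]
finger_gap: 23.6
finger_force: 25.0
```

Call:
{"method": "run_rows", "body": {
  "segments": "0 0 0 0 0 0\n0 0 0 0 0 0"
}}

```text
clock: 12.8
eef_pos: [531.7, 247.3, 172.0]
eef_rot: [3.141, -0.0, -3.112]
wrist_force: [-1.6, 5.2, -1.2]
finger_gap: 23.6
finger_force: 25.0
```

Scaled: -27.8 mm is -0.0463, -23.5 mm is -0.0392.

Call:
{"method": "run_rows", "body": {
  "segments": "-0.0062 0.0003 -0.0107 0 0 0\n-0.0132 0.0007 -0.0207 0 0 0\n-0.021 0.0007 -0.03 0 0 0\n-0.0297 0.0007 -0.0385 0 0 0\n-0.0392 0.0007 -0.0463 0 0 0"
}}

```text
clock: 13.3
eef_pos: [555.6, 247.9, 200.0]
eef_rot: [-3.141, -0.0, -3.113]
wrist_force: [0.2, 0.2, -3.7]
finger_gap: 23.9
finger_force: 25.0
```

Call:
{"method": "run_rows", "body": {
  "segments": "0 0 0 0 0 0\n0 0 0 0 0 0\n0 0 0 0 0 0"
}}

```text
clock: 13.6
eef_pos: [555.4, 248.0, 199.8]
eef_rot: [-3.141, 0.001, -3.113]
wrist_force: [0.9, -0.0, -0.8]
finger_gap: 23.8
finger_force: 25.0
```

```bash
python3 - <<'E'
from h import *
for n in('scene','top'):
    im,d,K,D,T=grab(n)
    if n=='scene':
        save('fin',cv2.resize(np.ascontiguousarray(im[150:345,120:350]),None,fx=3,fy=3))
    p=cloud(d,K,D,T).reshape(-1,3);c=im.reshape(-1,3).astype(int)
    for y0,y1 in((192,218),(285,310)):
        e=p[(p[:,1]>y0)&(p[:,1]<y1)&(p[:,0]>555)&(p[:,0]<625)&(p[:,2]>152)&(p[:,2]<225)]
        if len(e)>20:
            q=e[:,[0,2]];
            for _ in range(4):
                m=np.median(q,0);u=np.linalg.svd(q-q.mean(0),full_matrices=False)[2];r=abs((q-q.mean(0))@u[1]);q=q[r<max(3,np.percentile(r,80))]
            print(n,y0,len(e),len(q),np.degrees(np.arctan2(-u[0][1],u[0][0]))%180,q.min(0),q.max(0))
E
```

```text
scene 285 115 95 45.993998571703386 [566.2021045  152.64777697] [609.65290963 195.99035896]
```

View pics/fin.png

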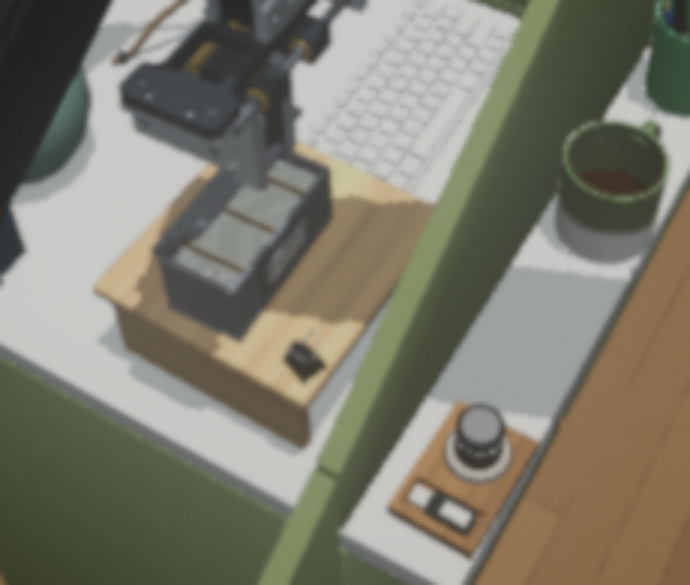

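The close-up shows the lid held up by the gripper at (260,150), with the slides exposed. The loupe is upright in its recess at (480,440), and the clip, stick and mug are undisturbed. The arc the tool travelled works out to 50° and the lid edge fits that, so I'm handing in.

```bash
python3 -c "
from cell import manip
print(manip.sign_off())"
```

```text
the job is handed in; nothing more can be done
None
```

The loupe is seated in the tray's round recess, eyepiece up and released, and the arm is holding the lid open by its tab at about 50°; I handed the job in after about 14 of the 64 s, and the mug, memory stick and binder clip looked undisturbed at the end (the pen pot was only just in that view, and the arm never went near it).

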